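# Release the cam lock, push the dish carriage under the sensor and lock it again

### The job

The covered dish on the dish reader has to go under the sensor bridge; all of it is done by pushing with the fingertips, nothing needs to be gripped and nothing may be lifted. Swing the cam lever outward as far as it goes, so that the low side of the cam faces the carriage, push the carriage forward by its upright finger plate until it rests against the end stop, then push the lever back as far as it goes, so that the nose of the cam locks the carriage there, and take the hand away. Do not touch the dish, do not force the carriage past the locked cam, and leave the things around where they are.

Things in the scene. Friction and masses are not known exactly. Their poses are not given: they have to be found in the camera images.
- stand: dish reader, fixed to the bench: white housing with a dark steel deck plate, 218 x 106 mm, deck 105 mm above the bench; origin on the bench under the middle of the carriage's track, x along the track (forward, away from the robot), y left, z up; its yaw varies from -0.08 to 0.12 rad. Dark steel rails, tops at 123 mm, flank the track at y = +-49 mm; a bracket under the cam reaches to y = -86 mm
- carriage (a joint): how far the carriage has slid along the reader's +x, m: 0 at the loading place (start), 0.050 against the end stop (a bar across the track, top at 127 mm). Steel plate 158 x 88 x 10 mm, top at 116.5 mm, two notches in its right edge; slides stiffly (2 N), stays where left. At the start the cam's nose sits in the forward notch and lets it move only 9 mm; at 0.050 the rear notch faces the cam
- cam_lever (a joint): angle of cam and lever about the upright cam axis, rad: 0 locked (nose in the carriage's notch, lever pointing back along the track to the robot; starts at 0 to 0.12), growing counter-clockwise from above as the lever swings outward to the right, to its stop at 1.60 (lever square to the track, low side to the carriage). Clear above 1.35. Stiff (0.2 N m, 4 N at the knob), stays where left
- cam_axis (a point): the cam's axis of turning, at deck height (105 mm above the bench), 62 mm to the right of the track's middle and 40 mm nearer the robot than the reader's origin. Above it stands a dark hub, 22 mm across, up to 151 mm above the bench
- lever_knob (a point): middle of the black upright knob at the lever's end, 55 mm from the cam axis, 170 mm above the bench; 18 mm across (14 at its waist), spanning 134 to 184 mm above the bench; the arm below it, 12 mm wide, spans 135 to 145 mm. At joint value q it lies from the cam axis in the direction pi + q, counter-clockwise from the reader's x axis
- cam_nose (a point): highest point of the cam's rim, 28 mm from the cam axis (the low side has a radius of 16 mm); cam plate 8 mm thick
- finger_plate (a point): a point on the rear face (towards the robot) of the carriage's upright finger plate, on its middle line, 156.5 mm above the bench, 45 mm ahead of the carriage's rear edge. The plate is 40 mm wide, 6 mm thick and spans 116.5 to 166.5 mm above the bench; push it along the reader's +x
- dish_seat (a point): middle of the black ring (67 mm across, 6 mm high) on the carriage in which the dish stands, on the carriage's top (116.5 mm above the bench), 75 mm ahead of the finger plate's rear face
- sensor_bridge (a point): middle of the underside of the grey sensor bridge that spans the track at x = +50 mm of the reader; the bridge is 34 mm wide along the track, 127 mm across it, and 146 to 177 mm above the bench
- analyser_old: the beige analyser between the robot and the reader, fixed: 210 mm high, from world x = 0.19 to 0.55 and y = -0.137 to 0.127; the hand must stay clear of it or above it
- monitor_a: the left monitor, fixed: its screen stands at world x = 0.455 to 0.491, y = 0.315 to 0.845, z = 0.098 to 0.414; the hand must stay clear of it
- dish: covered petri dish, 58 mm across, 16 mm high, loose in the ring; origin at the centre of its underside
- spare_dish: another covered petri dish, 60 mm across, 16 mm high, on the bench to the left of the reader, not to be moved; origin under its centre
- roll: white roll of labels, 60 mm across, 33 mm high, on the bench to the left of the analyser, not to be moved; origin under its centre
- red_jar: white sample jar with a red cap, 49 mm across, 57 mm high, on the bench to the right of the reader, not to be moved; origin under its centre
- dropper: brown dropper bottle, 33 mm across, 102 mm high, on the bench to the right of the reader, not to be moved; origin under its centre
Not all that is in view belongs to the job. Leave any orange, purple or turquoise look-alike of the dish alone.

How it is judged:
By the outcome, as a careful person would: the job done as asked, in the order asked, and still so for the second after the job is handed in, with the robot touching nothing.
It also fails if it takes over 64 s, if anything falls off the work surface, if the arm or the gripper's body presses on something with over 40 N, if the wrist force passes 120 N, or if a joint passes its speed limit or range.

### The arm

A 6-joint arm with a two-finger parallel gripper is mounted at the origin on a cart in front of the work surface, level with it; the furniture and walls round the work are solid. World frame = base frame: x ahead of the robot, y to its left, z up, the work surface at z = 0. Lengths are in mm, angles in rad, forces in N, time in s.
With the tool pointing down it reaches from about 350 to 850 mm from the base axis. Payload 8.1 kg.
Tool frame: the origin (TCP) lies at the very end of the fingers, on their centre line; the grasp point (between the pads) lies 19 mm behind it; y points along the fingers, z is the direction in which the jaws open and shut, and the axes are right-handed (so a half turn about y gives the same grasp; the last joint's range is limited). The gripper opens to 93 mm and grips with 3 to 60 N. Pads are 15 mm wide; open, the fingers measure 128 mm over their backs; the gripper's body (75 mm by 188 mm) begins 65 mm behind the grasp point.
Start: joints at [-1.258, 0.13, 1.488, -0, 1.523, -0.085], TCP at [232.455, -553.146, 218.635] pointing down, gripper open.
Joint ranges: [-2.96, 2.96], [-0.89, 2.26], [0.02, 2.5], [-1.34, 4.48], [0, 2.73], [-2.66, 2.66]. Speed limits (rad/s): [2.39, 2.39, 2.79, 3.14, 3.14, 3.14].

### API

Orientations are given as a 3x3 rotation matrix whose columns are the frame's x, y, z axes.
In Python, from rig import robot gives the robot as it stands.
- The arm moves only by the shell command python3 -m creep 'ROWS'. ROWS is a JSON object of lists of equal length, an entry for each row: "hand": the closure in counts, from 0 (fully open) to 255 (shut); "linear": the shift along the tool's x, y, z in m, a list of three; "angular": the turn, a rotation vector about the tool's x, y, z in degrees, a list of three. In form: {"hand": [hand, ...], "linear": [[dx, dy, dz], ...], "angular": [[rx, ry, rz], ...]}. A call has 1 to 12 rows; each row shifts and turns the pose as measured when the row begins, along the tool's axes as they then stand; what a row does not reach is not made up. A row lasts 1/8 s, in which the tool goes at most 62.5 mm and 10.7 degrees, less where a joint would pass 70% of its speed; a pose out of reach is approached as far as the arm can. A call is refused whole if a number of a shift passes 0.0625 or a number of a turn 10.7, either way. A call with a gripper value outside its range is refused whole. The fingers move at their own pace and stop on an object; the grip force is fixed at half the most. Time passes only in rows, so rows that do not move let the fingers close. It gives the time, the measured TCP pose, the force and the opening at its end, in the units of the state.
- robot.state(): the state, without advancing time (a new reading comes with each control period).
- robot.read_camera(name): name is "scene" or "top" or "wrist"; returns a dict with "img" (384x512x3 uint8, blue, green, red), "intrinsics" (3x3 intrinsics, pixels), "distortion" ([k1, k2, p1, p2, k3] as OpenCV has them; the pictures are not rectified), "eye" and "rotation" of the camera in the world; the wrist camera has in their place "T_tool_cam" (4x4, takes a point from camera to tool coordinates, whose origin is the TCP and whose axes are the tool frame's). Camera axes: x right, y up, looking along -z (the intrinsics and any distortion apply to the point x, -y, -z); pixel columns grow to the right and rows downward; lengths in mm; the calibration is good to about 2 mm. A picture is of the moment at which its call begins: read the wrist's pose just before it. There is no depth.
- robot.sign_off(): hands the job in, once; it reports no verdict.
The state is a dict: "time": time; "joints": joint angles; "dq": joint speeds; "joint_torque": joint torques, N m; "ee_pos": TCP position; "tool_rot": TCP orientation; "ft_force": force on the tool from outside, world axes, zero at the start; "wrist_torque": the same for the moment, N m; "opening": opening from 0.0 (shut) to 1.0 (fully open).
Only numpy, scipy, OpenCV 4.12 (cv2) and the standard library are available. Lean on these libraries where they do the work, as an engineer would, in place of code of your own. Each camera call takes 0.05 s, during which the arm holds its last target.

## Working session

There is one attempt and no reset: what is moved stays moved. The work goes in short steps, Python scripts to look and compute and a shell command to move; the robot and the scene stay as the last step left them, time stands still between calls to the robot, and variables do not carry over. Pictures are saved under pics/ and viewed, and the job is handed in when it is done.

```bash
ls; mkdir -p pics
cat > h.py <<'E'
import numpy as np, cv2
from rig import robot
def cam(n):
    s=robot.state(); c=robot.read_camera(n)
    if 'T_tool_cam' in c:
        T=np.array(c['T_tool_cam']); R=np.array(s['tool_rot']); 
        c['rotation']=R@T[:3,:3]; c['eye']=np.array(s['ee_pos'])+R@T[:3,3]
    c['rotation']=np.array(c['rotation']);c['eye']=np.array(c['eye'])
    return c
def ray(c,uv):
    p=cv2.undistortPoints(np.array([[uv]],float),np.array(c['intrinsics']),np.array(c['distortion']))[0,0]
    return c['rotation']@np.array([p[0],-p[1],-1.])
def plane(c,uv,z):
    d=ray(c,uv); return c['eye']+d*(z-c['eye'][2])/d[2]
def proj(c,P):
    q=c['rotation'].T@(np.array(P,float)-c['eye']); q=np.array([q[0],-q[1],-q[2]])
    return cv2.projectPoints(q.reshape(1,1,3),np.zeros(3),np.zeros(3),np.array(c['intrinsics']),np.array(c['distortion']))[0][0,0]
E
python3 - <<'E'
from h import *
for n in('scene','top','wrist'):
    c=cam(n); cv2.imwrite(f'pics/{n}0.png',cv2.resize(c['img'],(800,600),interpolation=cv2.INTER_CUBIC)); print(n,c['eye'],c['rotation'].round(3).tolist(),c['intrinsics'][0][0])
    import pickle; pickle.dump(c,open(f'{n}0.pkl','wb'))
s=robot.state();print(s)
E
```

```text
pics
scene [ 632.24543187 -918.34476315  752.89955882] [[0.999, -0.026, 0.038], [0.046, 0.488, -0.872], [0.004, 0.873, 0.489]] 432.8487929953164
top [ 331.41718109  200.25924653 1449.99179817] [[0.027, 0.982, -0.185], [-0.999, 0.029, 0.013], [0.018, 0.185, 0.983]] 464.90809752510347
wrist [ 308.02890308 -520.95884702  383.89704762] [[0.388, 0.881, 0.271], [-0.922, 0.371, 0.112], [-0.001, -0.293, 0.956]] 312.7508023383549
{'time': 0.15, 'joints': array([-1.25840370e+00,  1.31005320e-01,  1.48903629e+00, -1.31343660e-05,
        1.52299345e+00, -8.53921703e-02]), 'dq': array([-4.37637810e-04, -1.18522679e-03, -2.60164646e-03,  1.48289990e-03,
       -5.26667353e-05,  4.61056594e-04]), 'joint_torque': array([ 1.02924521e-03, -5.60476041e+01, -4.92333877e+01,  7.67870271e-02,
        3.05370789e-02, -1.09237235e-04]), 'ee_pos': array([ 232.31022891, -552.72209995,  217.81395336]), 'tool_rot': array([[-9.21921152e-01, -4.55787540e-04,  3.87377311e-01],
       [-3.87377564e-01,  1.36856089e-03, -9.21920143e-01],
       [-1.09949724e-04, -9.99998960e-01, -1.43826710e-03]]), 'ft_force': array([ 0.06218432, -0.31983761, -0.40554372]), 'wrist_torque': array([-0.01578289,  0.03438144,  0.06357066]), 'opening': 0.9990684999032605}
```

View pics/scene0.png

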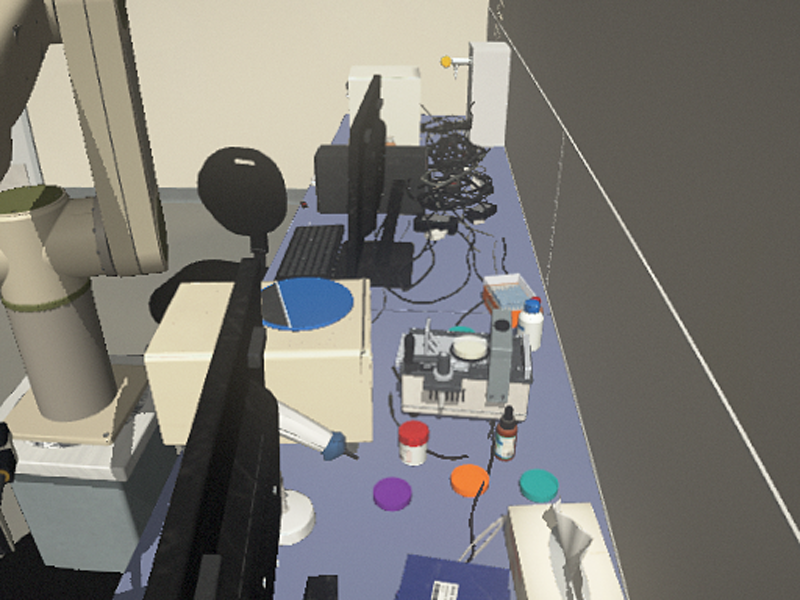

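View pics/top0.png

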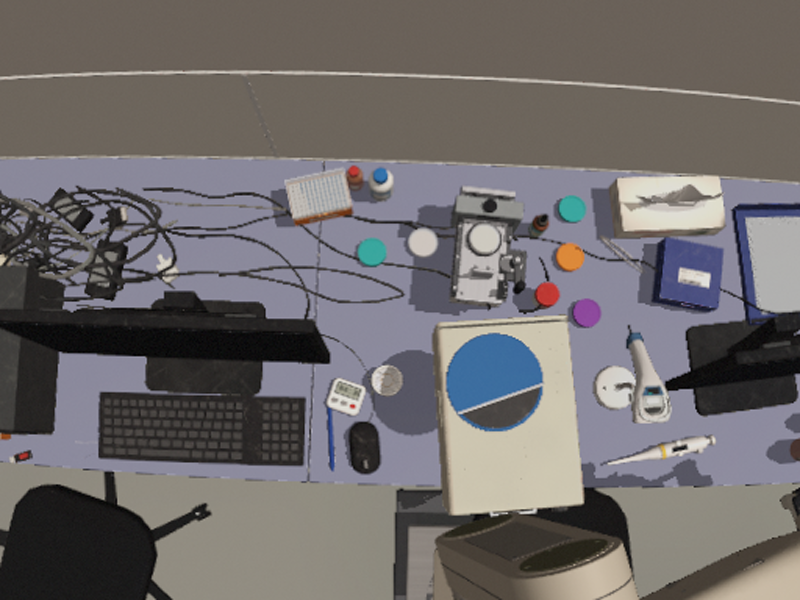

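View pics/wrist0.png

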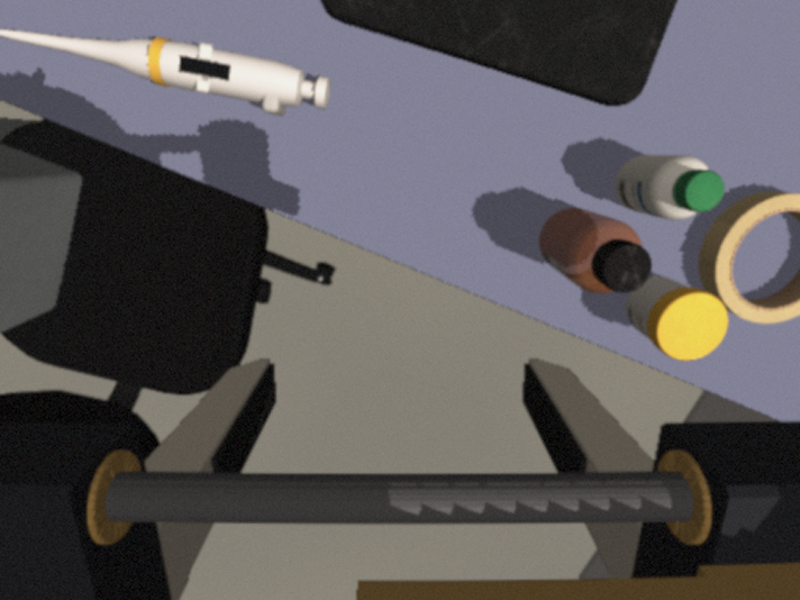

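Run:
```python
from h import *
import pickle
c=pickle.load(open('top0.pkl','rb')); i=c['img'][110:210,270:390]; cv2.imwrite('pics/topc.png',cv2.resize(i,(720,600),interpolation=cv2.INTER_CUBIC))
c2=pickle.load(open('scene0.pkl','rb')); i=c2['img'][195:275,245:352]; cv2.imwrite('pics/scec.png',cv2.resize(i,(749,560),interpolation=cv2.INTER_CUBIC))
for uv in[(485,240),(520,287)]: print(plane(c,(uv[0]*.64,uv[1]*.64),130).round(1))
```

```text
[692.7  31.2 130. ]
[604.2 -35.  130. ]
```

View pics/topc.png

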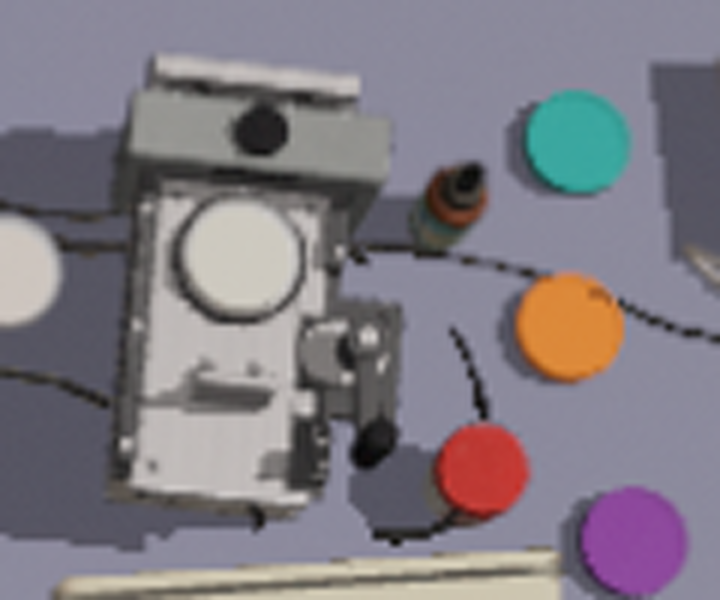

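View pics/scec.png

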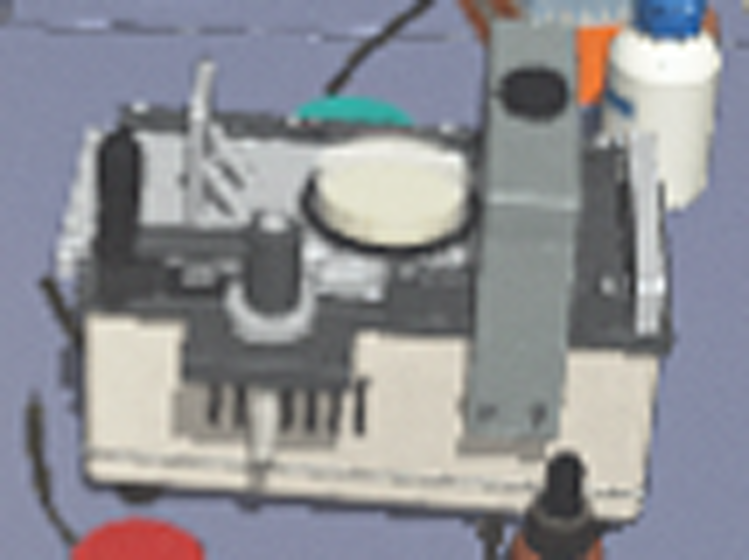

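Run:
```python
from h import *
import pickle
c=pickle.load(open('top0.pkl','rb'));s=pickle.load(open('scene0.pkl','rb'))
T=lambda u,v,z:print('top',u,v,plane(c,(270+u/6-.4,110+v/6-.4),z).round(1))
S=lambda u,v,z:print('sce',u,v,plane(s,(245+u/7-.4,195+v/7-.4),z).round(1))
T(368,337,151);S(272,220,151)
T(380,430,184);S(122,138,184)
T(242,258,134);S(395,180,134)
T(135,93,177);T(390,122,177);T(128,150,177);T(383,182,177)
T(263,130,177);S(535,93,177)
T(192,373,166.5);T(272,385,166.5); T(192,400,166.5);T(272,408,166.5)
S(205,65,166.5)
T(485,470,57);T(440,230,20);T(465,180,102)
```

```text
top 368 337 [652.6 -26.1 151. ]
sce 272 220 [654.8 -27.4 151. ]
top 380 430 [600.  -25.8 184. ]
sce 122 138 [601.5 -28.  184. ]
top 242 258 [694.6  33.1 134. ]
sce 395 180 [701.2  26.5 134. ]
top 135 93 [763.1  90.3 177. ]
top 390 122 [753.2 -33.2 177. ]
top 128 150 [734.3  93.4 177. ]
top 383 182 [722.9 -29.4 177. ]
top 263 130 [746.7  28.5 177. ]
sce 535 93 [749.5  20.8 177. ]
top 192 373 [628.4  60.9 166.5]
top 272 385 [623.8  22.7 166.5]
top 192 400 [615.4  60.8 166.5]
top 272 408 [612.7  22.7 166.5]
sce 205 65 [629.5  51.6 166.5]
top 485 470 [ 607.6 -103.2   57. ]
top 440 230 [745.5 -88.5  20. ]
top 465 180 [748.7 -85.3 102. ]
```

Run:
```python
from h import *
import pickle
c=pickle.load(open('top0.pkl','rb'))
for u,v,z in[(665,388,414),(800,320,414),(330,360,414),(665,388,250),(800,370,414)]: print(plane(c,(u*.64,v*.64),z).round(0))
R=np.array(robot.state()['tool_rot']); p=np.array(robot.state()['ee_pos'])
for w in [(280,-330,320),(450,-150,320)]:
    print((R.T@(np.array(w)-p)).round(0)); p=np.array(w)
```

```text
[ 401. -202.  414.]
[ 507. -433.  414.]
[431. 289. 414.]
[ 412. -266.  250.]
[ 429. -428.  414.]
[-130. -102. -187.]
[-226.    0. -100.]
```

Run:
```python
from h import *
import pickle
c=pickle.load(open('top0.pkl','rb'));s=pickle.load(open('scene0.pkl','rb'))
def tri(a,b):
    d1=ray(c,(a[0]*.64,a[1]*.64));d2=ray(s,(b[0]*.64,b[1]*.64))
    t=np.linalg.lstsq(np.c_[d1,-d2],s['eye']-c['eye'],rcond=None)[0]
    print((c['eye']+d1*t[0]).round(0),(s['eye']+d2*t[1]).round(0))
tri((665,388),(248,262));tri((665,388),(258,258)); tri((665,388),(275,500))
i=s['img'][150:384,90:240]; cv2.imwrite('pics/mon.png',cv2.resize(i,(380,590),interpolation=cv2.INTER_CUBIC))
```

```text
[ 402. -209.  395.] [ 414. -206.  394.]
[ 402. -208.  399.] [ 425. -202.  398.]
[ 421. -319.  112.] [ 442. -313.  111.]
```

View pics/mon.png

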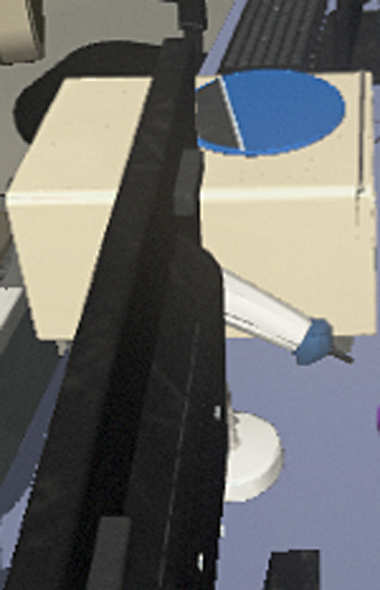

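```bash
python3 -m creep '{"hand":[255,255,255,255,255,255],"linear":[[0,-0.05,0],[0,-0.05,0],[0,-0.05,0],[0,-0.05,0],[0,-0.05,0],[0,-0.02,0]],"angular":[[0,0,0],[0,0,0],[0,0,0],[0,0,0],[0,0,0],[0,0,0]]}'; python3 -c "
from h import *
s=robot.state();print(s['joints'],s['opening'])
R=np.array(s['tool_rot']);p=s['ee_pos']
print(R.T@(np.array([430,-430,480])-p),R.T@(np.array([585,-60,480])-np.array([430,-430,480])))"
```

```text
time: 0.9
ee_pos: [231.9, -551.6, 489.7]
tool_rot: [[-0.922, -0.004, 0.387], [-0.387, 0.012, -0.922], [-0.001, -1.0, -0.012]]
ft_force: [0.1, -0.1, 0.4]
opening: 0.404
[-1.25841910e+00  2.09459804e-01  9.06004661e-01 -5.29314119e-05
  2.03852588e+00 -8.54258517e-02] 0.4035122274411447
[-229.70398887   10.41263204  -35.24553864] [-286.22393566    3.76215486 -281.04573444]
```

```bash
python3 -m creep '{"hand":[255,255,255,255,255,255,255,255,255,255,255,255],"linear":[[-0.046,0,-0.007],[-0.046,0,-0.007],[-0.046,0,-0.007],[-0.046,0,-0.007],[-0.046,0,-0.007],[-0.038,0,-0.037],[-0.038,0,-0.037],[-0.038,0,-0.037],[-0.038,0,-0.037],[-0.038,0,-0.037],[-0.038,0,-0.037],[-0.038,0,-0.037]],"angular":[[0,0,0],[0,0,0],[0,0,0],[0,0,0],[0,0,0],[0,0,0],[0,0,0],[0,0,0],[0,0,0],[0,0,0],[0,0,0],[0,0,0]]}'; python3 -c "
from h import *
s=robot.state();print(s['joints'],s['opening'])"
```

```text
time: 2.4
ee_pos: [585.4, -78.9, 488.9]
tool_rot: [[-0.925, -0.011, 0.38], [-0.38, 0.015, -0.925], [0.004, -1.0, -0.018]]
ft_force: [0.6, 1.0, 0.8]
opening: 0.005
[-0.22862958  0.18586333  0.93458921  0.01364391  2.03479642  0.958672  ] 0.004797296307273176
```

```bash
python3 -m creep '{"hand":[255,255,255,255,255,255,255,255,255,255],"linear":[[0,0,0],[0,0,0],[0,0,0],[0,0,0],[0,0,0],[0,0,0],[0,0,0],[0,0,0],[0,0,0],[0,0,0]],"angular":[[0,-10.7,0],[0,-10.7,0],[0,-10.7,0],[0,-10.7,0],[0,-10.7,0],[0,-10.7,0],[0,-10.7,0],[0,-10.7,0],[0,-10.7,0],[0,-10.7,0]]}'; python3 -c "
from h import *
s=robot.state();print(s['joints'],s['opening'])
import pickle
c=cam('wrist');pickle.dump(c,open('wrist1.pkl','wb')); cv2.imwrite('pics/w1.png',cv2.resize(c['img'],(800,600),interpolation=cv2.INTER_CUBIC))"
```

```text
time: 3.65
ee_pos: [586.6, -73.1, 483.9]
tool_rot: [[0.643, -0.019, 0.765], [-0.765, 0.017, 0.644], [-0.025, -1.0, -0.003]]
ft_force: [-0.7, 0.7, 0.0]
opening: 0.009
[-0.21902423  0.1913681   0.93796719  0.01453156  2.03436053 -0.9118357 ] 0.008739890985255596
```

View pics/w1.png

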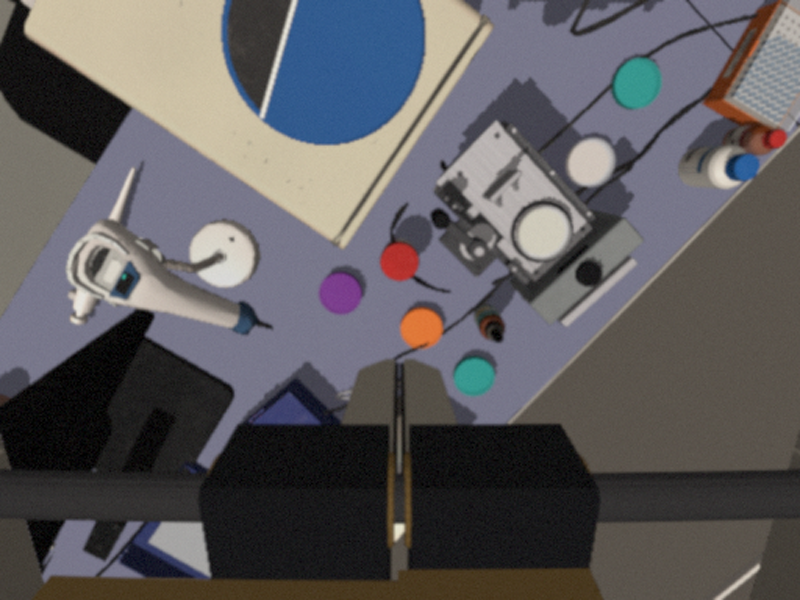

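Run:
```python
import pickle,cv2
c=pickle.load(open('wrist1.pkl','rb')); cv2.imwrite('pics/w1c.png',cv2.resize(c['img'][70:215,270:420],None,fx=4,fy=4,interpolation=cv2.INTER_CUBIC))
```

```text
(no output)
```

View pics/w1c.png

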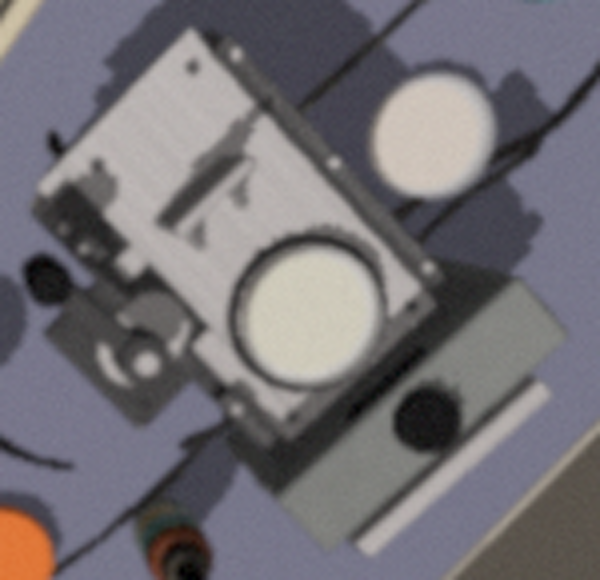

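Run:
```python
from h import *
import pickle
c=pickle.load(open('wrist1.pkl','rb'))
f=lambda u,v,z:(plane(c,(270+u/4-.4,70+v/4-.4),z))
hub=f(146,362,151);kn=f(47,278,184);print('hub',hub,'knob',kn,np.hypot(*(hub-kn)[:2]))
a=f(275,492,177);b=f(515,280,177);d=f(332,550,177);e=f(567,333,177);print(a,b,d,e, [np.arctan2(-(q-p)[0],(q-p)[1]) for p,q in((a,b),(d,e))],(a+b+d+e)/4)
p1=f(163,222,166.5);p2=f(243,152,166.5);print('plate',p1,p2,np.arctan2(-(p2-p1)[0],(p2-p1)[1]))
r1=f(235,52,123);r2=f(430,268,123);print('rail',r1,r2,np.arctan2(*(r2-r1)[1::-1]))
print('dish',f(313,315,134))
```

```text
hub [653.67885585 -25.6683509  151.        ] knob [596.59742871 -25.34952551 184.        ] 57.0823175239525
[721.68996462 -30.22399095 177.        ] [733.43783575  88.81095805 177.        ] [756.09075846 -32.75394652 177.        ] [763.68276686  88.05638372 177.        ] [np.float64(-0.09837405117433555), np.float64(-0.06275984817071337)] [743.72533142  28.47235107 177.        ]
plate [618.59621257  18.62572743 166.5       ] [624.04395924  57.14132029 166.5       ] -0.14051055639596544
rail [602.50882399  89.66033927 123.        ] [724.56768807  80.38313464 123.        ] -0.07586013393605111
dish [697.31927947  33.24591091 134.        ]
```

```bash
python3 -m creep '{"hand":[255,255,255,255,255,255,255],"linear":[[-0.050,0,0.039],[0,0.05,0],[0,0.05,0],[0,0.05,0],[0,0.05,0],[0,0.05,0],[0,0,0]],"angular":[[1,0,-1],[0,0,0],[0,0,0],[0,0,0],[0,0,0],[0,0,0],[0,0,0]]}'
cat > w.py <<'E'
import sys
from h import *
O=np.array([698.5,32.]);y=-0.078;ex=np.array([np.cos(y),np.sin(y)]);ey=np.array([-np.sin(y),np.cos(y)])
def knob(q): return O+ex*(-40-55*np.cos(q))+ey*(-62-55*np.sin(q))
def go(w,s=None):
    s=s or robot.state();R=np.array(s['tool_rot']);return (R.T@(np.array(w)-s['ee_pos'])).round(1)
def shot(n,name):
    import pickle
    c=cam(n);pickle.dump(c,open(name+'.pkl','wb')); cv2.imwrite(f'pics/{name}.png',cv2.resize(c['img'],(800,600),interpolation=cv2.INTER_CUBIC))
E
python3 -c "
from w import *
shot('wrist','w2')
k=knob(0.07);R=np.array(robot.state()['tool_rot']);print(k,go([*(k-21*R[:2,0]),155]),robot.state()['joints'])"
```

```text
time: 4.58
ee_pos: [584.5, -4.4, 226.4]
tool_rot: [[0.634, 0.006, 0.773], [-0.773, 0.016, 0.634], [-0.009, -1.0, 0.014]]
ft_force: [-0.6, -0.0, 0.1]
opening: 0.007
[598.79228052 -26.25465901] [ 4.  75.  -5.4] [-0.10590921  0.07826068  1.523344    0.01635941  1.5308507  -0.79355251]
```

View pics/w2.png

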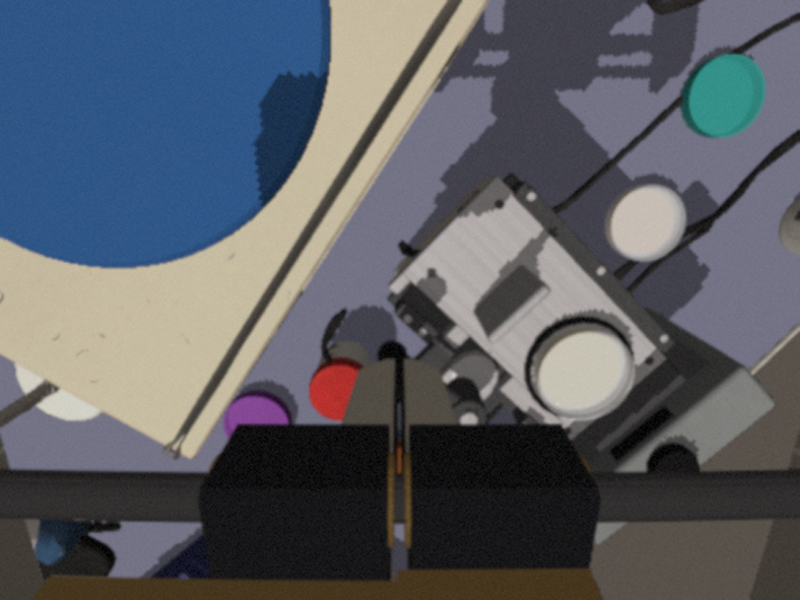

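```bash
python3 -c "
from w import *
import pickle
c=pickle.load(open('w2.pkl','rb'))
print(plane(c,(392*.64,352*.64),184),plane(c,(470*.64,420*.64),151))
cv2.imwrite('pics/w2c.png',cv2.resize(c['img'][190:290,190:340],None,fx=5,fy=5,interpolation=cv2.INTER_CUBIC))"
```

```text
[586.49710293 -10.32100314 184.        ] [655.13161032 -25.22728668 151.        ]
```

View pics/w2c.png

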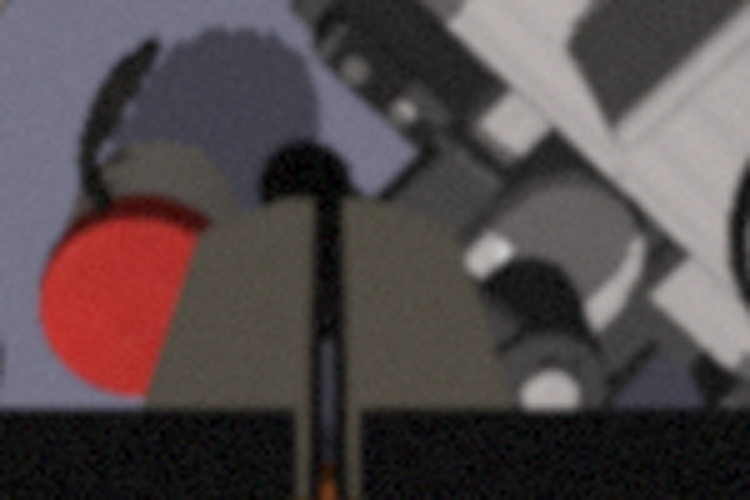

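```bash
python3 -c "
from w import *
import pickle
c=pickle.load(open('w2.pkl','rb'))
a=plane(c,(190+305/5-.4,190+143/5-.4),184);R=np.array(robot.state()['tool_rot'])
print(a,a[:2]+9*R[:2,0], proj(c,[*robot.state()['ee_pos']]))
print([plane(c,(190+u/5-.4,190+190/5-.4),184).round(1) for u in (262,350)])"
```

```text
[582.89446923  -6.21464138 184.        ] [588.60314572 -13.17230061] [257.06254496 248.73529605]
[array([582.7, -15.8, 184. ]), array([592.5,  -7.8, 184. ])]
```

```bash
python3 -c "
from w import *
import pickle
c=pickle.load(open('w2.pkl','rb'));R=np.array(robot.state()['tool_rot'])[:2,0]
k=knob(.07)
for z in(184,134): print(z,[((proj(c,[*(k+t*R),z])-190+.4)*5).round(0) for t in(-9,0,9)])
h=O-40*ex-62*ey;print(((proj(c,[*h,151])-190+.4)*5).round(0),c['eye'])"
```

```text
184 [array([303., 249.]), array([303., 305.]), array([303., 359.])]
134 [array([303., 128.]), array([303., 175.]), array([303., 222.])]
[545. 398.] [531.44022279  56.61414613 393.30544358]
```

```bash
python3 -m creep '{"hand":[255,255,255],"linear":[[0.002,0.04,-0.005],[0,0.034,0],[0,0,0]],"angular":[[0,0,0],[0,0,0],[0,0,0]]}'
python3 -c "
from w import *
for q in (.07,.4,.8,1.2,1.6):
  k=knob(q);R=np.array(robot.state()['tool_rot']);print(q,go([*(k-16.5*R[:2,0]),154]))"
```

```text
time: 5.0
ee_pos: [591.1, -9.2, 166.2]
tool_rot: [[0.631, 0.026, 0.775], [-0.776, 0.014, 0.631], [0.006, -1.0, 0.029]]
ft_force: [-0.5, 0.0, 0.7]
opening: 0.006
0.07 [ 1.6 12.  -5.2]
0.4 [ 17.2  11.9 -14.2]
0.8 [ 38.8  11.9 -17.7]
1.2 [ 60.   12.2 -12.6]
1.6 [77.5 12.7  0.5]
```

```bash
python3 -m creep '{"hand":[255,255],"linear":[[-0.003,0.012,-0.005],[0,0,0]],"angular":[[-1.6,0,0.3],[0,0,0]]}'
python3 -c "
from w import *
for q in (.07,.4,.8,1.2,1.6):
  k=knob(q);R=np.array(robot.state()['tool_rot']);print(q,go([*(k-16.5*R[:2,0]),153]))"
```

```text
time: 5.25
ee_pos: [588.5, -10.3, 159.5]
tool_rot: [[0.63, 0.007, 0.776], [-0.776, -0.002, 0.63], [0.006, -1.0, 0.004]]
ft_force: [-0.4, 0.5, -0.0]
opening: 0.003
0.07 [ 2.3  6.5 -2.1]
0.4 [ 18.    6.6 -11.1]
0.8 [ 39.5   6.7 -14.6]
1.2 [60.8  6.8 -9.4]
1.6 [78.3  7.   3.6]
```

```bash
python3 -m creep '{"hand":[255,255,255],"linear":[[0.006,0.004,-0.005],[0.006,0.002,-0.003],[0.006,0,-0.003]],"angular":[[0,0,0],[0,0,0],[0,0,0]]}'
python3 -c "
from w import *
for q in (.07,.4,.8,1.2,1.6):
  k=knob(q);R=np.array(robot.state()['tool_rot']);print(q,go([*(k-16.5*R[:2,0]),153]))"
```

```text
time: 5.62
ee_pos: [590.9, -29.9, 156.6]
tool_rot: [[0.632, 0.006, 0.775], [-0.775, 0.001, 0.632], [0.003, -1.0, 0.005]]
ft_force: [-2.6, 3.7, -2.5]
opening: 0.002
0.07 [-14.3   3.6   8.4]
0.4 [ 1.3  3.6 -0.7]
0.8 [22.9  3.7 -4.2]
1.2 [44.1  3.7  0.9]
1.6 [61.7  3.9 13.9]
```

Contact at a few newtons, and the lever appears to be moving.

```bash
python3 -m creep '{"hand":[255,255,255,255,255,255,255],"linear":[[0.007,0.002,-0.001],[0.008,0.001,-0.002],[0.008,0,-0.001],[0.007,0,0.001],[0.007,0,0.002],[0.007,0,0.002],[0.006,0,0.003]],"angular":[[0,0,0],[0,0,0],[0,0,0],[0,0,0],[0,0,0],[0,0,0],[0,0,0]]}'
python3 -c "
from w import *
for q in (.8,1.2,1.4,1.6):
  k=knob(q);R=np.array(robot.state()['tool_rot']);print(q,go([*(k-16.5*R[:2,0]),153]))
shot('wrist','w3');shot('top','t3')"
```

```text
time: 6.5
ee_pos: [621.3, -67.0, 155.0]
tool_rot: [[0.632, -0.006, 0.775], [-0.775, 0.005, 0.632], [-0.008, -1.0, -0.001]]
ft_force: [-5.8, 1.7, 0.5]
opening: 0.002
0.8 [-25.1   2.2  -4.3]
1.2 [-3.9  2.   0.9]
1.4 [5.5 2.  6.5]
1.6 [13.7  1.9 13.9]
```

View pics/w3.png

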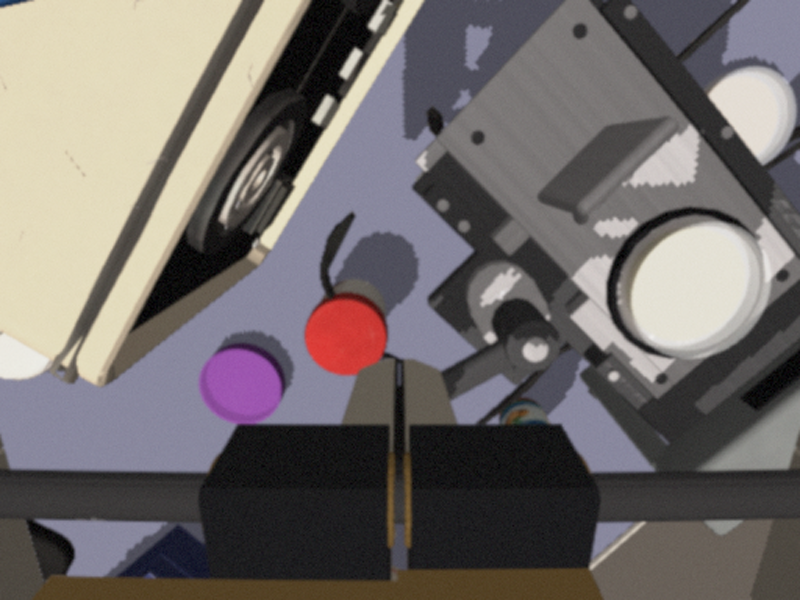

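```bash
python3 -m creep '{"hand":[255,255,255,255],"linear":[[0.005,0,0.004],[0.005,0,0.005],[0.005,0,0.005],[0.003,0,0.003]],"angular":[[0,0,0],[0,0,0],[0,0,0],[0,0,0]]}'
python3 -c "
from w import *
for q in (1.4,1.6):
  k=knob(q);R=np.array(robot.state()['tool_rot']);print(q,go([*(k-16.5*R[:2,0]),153]))
"
```

```text
time: 7.1
ee_pos: [640.9, -67.5, 154.0]
tool_rot: [[0.633, -0.02, 0.774], [-0.774, 0.01, 0.633], [-0.02, -1.0, -0.009]]
ft_force: [-21.8, 8.0, 10.2]
opening: 0.005
1.4 [-7.2  1.2 -8.4]
1.6 [ 0.9  1.  -1.1]
```

```bash
python3 -m creep '{"hand":[255,255,255,255,255],"linear":[[-0.008,0,-0.005],[-0.008,-0.01,-0.005],[-0.005,-0.05,0],[0,-0.05,0],[0,0,0]],"angular":[[0,0,0],[0,0,0],[0,0,0],[0,0,0],[0,0,0]]}'
python3 -c "
from w import *
shot('wrist','w4');shot('top','t4')
import pickle;c=pickle.load(open('t4.pkl','rb'))
cv2.imwrite('pics/t4c.png',cv2.resize(c['img'][110:210,270:390],(720,600),interpolation=cv2.INTER_CUBIC))"
```

```text
time: 7.72
ee_pos: [622.9, -58.7, 271.6]
tool_rot: [[0.633, -0.012, 0.774], [-0.774, 0.008, 0.633], [-0.014, -1.0, -0.004]]
ft_force: [0.5, 0.4, 0.2]
opening: 0.004
```

View pics/w4.png

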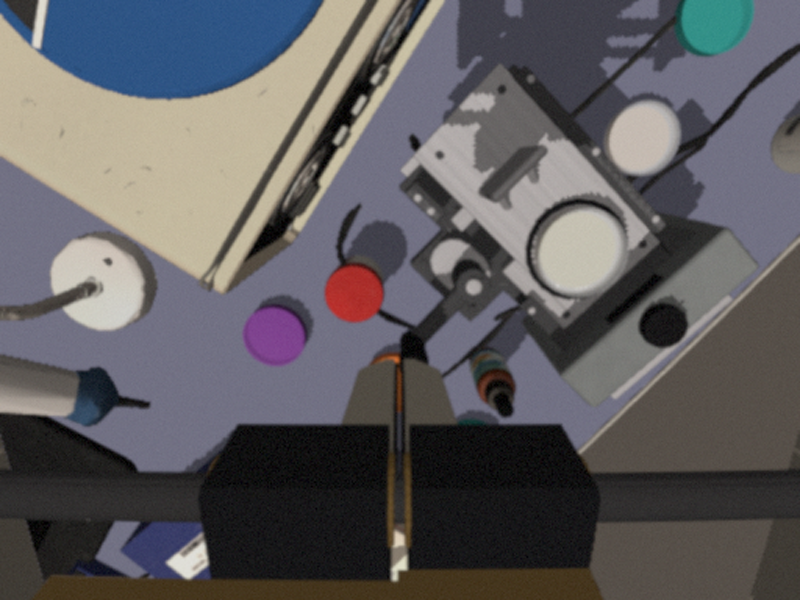

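View pics/t4c.png

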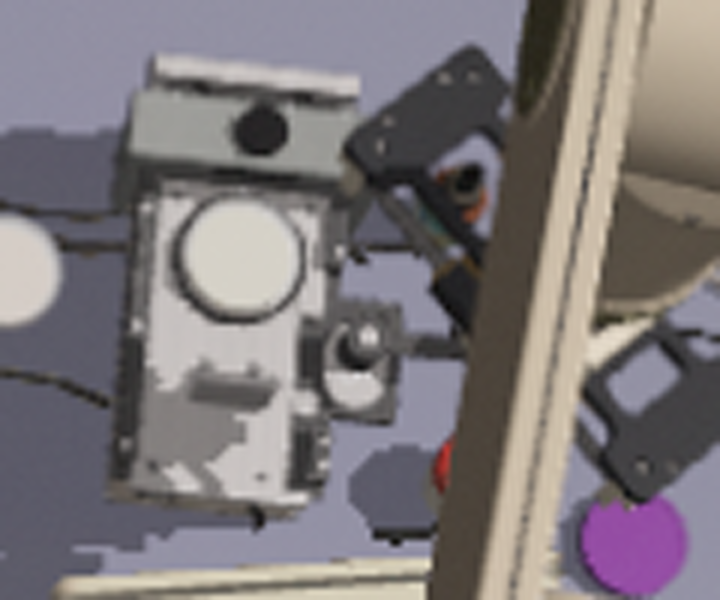

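```bash
python3 -m creep '{"hand":[255,255,255,255,255,255,255,255],"linear":[[-0.043,0,0.025],[-0.043,0,0.025],[0,0,0],[0,0,0],[0,0,0],[0,0,0],[0,0,0],[0,0,0]],"angular":[[0,0,0],[0,0,0],[0,-9.5,0],[0,-9.5,0],[0,-9.5,0],[0,-9.5,0],[0,-8.5,0],[0,0,0]]}'
python3 -c "
from w import *
print(go([*(O-92*ex),150]))
shot('wrist','w5')"
```

```text
time: 8.82
ee_pos: [598.6, 42.6, 252.6]
tool_rot: [[0.998, -0.038, 0.052], [-0.051, 0.009, 0.999], [-0.038, -0.999, 0.007]]
ft_force: [-0.5, -0.1, 0.8]
opening: -0.0
[ 12.2 102.2  -3.7]
```

View pics/w5.png

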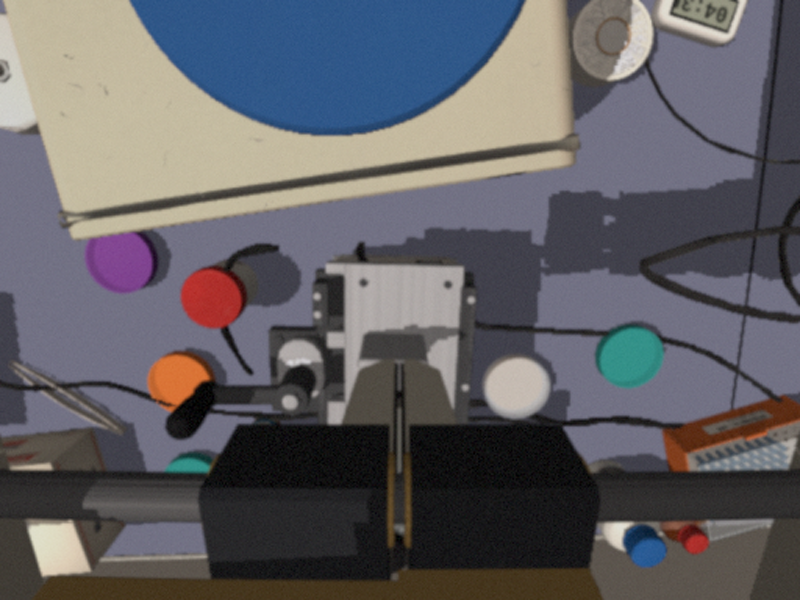

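```bash
python3 -c "
from w import *
import pickle
c=pickle.load(open('w5.pkl','rb'))
for z in (116.5,166.5):
  print([(proj(c,[*(O-77*ex+t*ey),z])/.64).round(0) for t in(-20,20)])
for u,v,z in [(365,335,116.5),(430,335,116.5),(345,263,116.5),(463,266,116.5)]:
  p=plane(c,(u*.64,v*.64),z)[:2]-O;print(p@ex,p@ey)
cv2.imwrite('pics/w5c.png',cv2.resize(c['img'][155:275,190:320],None,fx=5,fy=5,interpolation=cv2.INTER_CUBIC))"
```

```text
[array([361., 327.]), array([422., 328.])]
[array([355., 355.]), array([427., 356.])]
-71.53865135192302 -17.38061750580261
-72.59338593280907 25.432361902889305
-119.28246098125564 -30.492429057359526
-119.28451599217674 44.39609658313479
```

View pics/w5c.png

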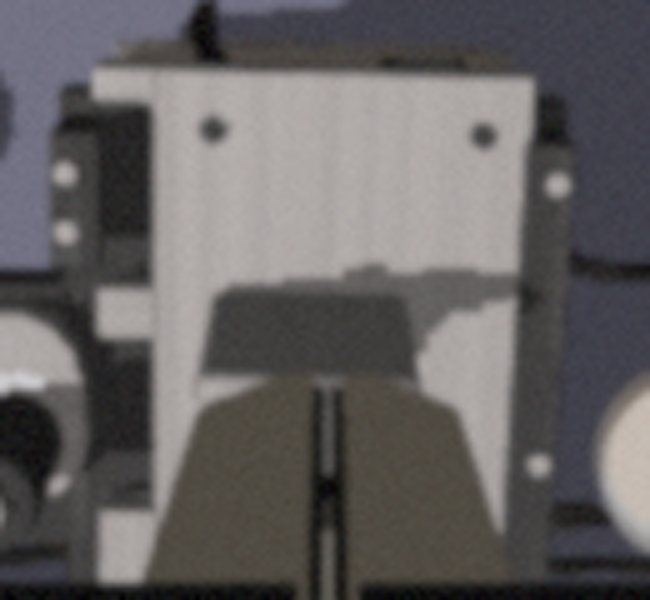

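```bash
python3 -m creep '{"hand":[255,255,255,255,255],"linear":[[0.007,0,-0.002],[0,0.035,0],[0,0.035,0],[0,0.032,0],[0,0,0]],"angular":[[0,2,-2.2],[0,0,0],[0,0,0],[0,0,0],[0,0,0]]}'
python3 -c "
from w import *
print(go([*(O-84.5*ex+2*ey),150]),go([*(O-34.5*ex+2*ey),150]))
shot('wrist','w6')"
```

```text
time: 9.5
ee_pos: [604.4, 40.6, 145.2]
tool_rot: [[0.994, -0.001, 0.109], [-0.109, 0.006, 0.994], [-0.001, -1.0, 0.006]]
ft_force: [0.6, -0.7, 0.4]
opening: 0.005
[ 9.9 -4.9  1.1] [59.9 -4.9  2.7]
```

View pics/w6.png

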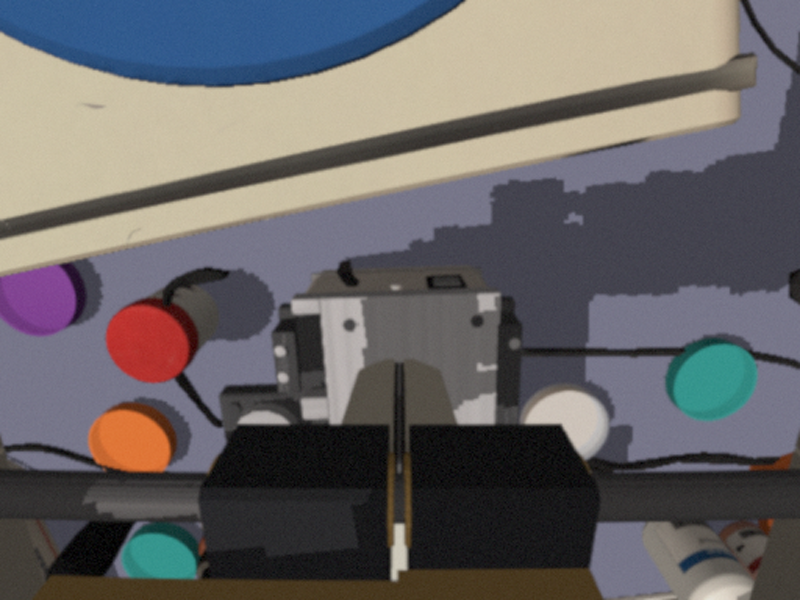

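```bash
python3 -m creep '{"hand":[255,255,255,255,255,255,255,255],"linear":[[0.006,-0.004,0],[0.006,0,0.001],[0.006,0,0],[0.006,0,0],[0.006,0,0],[0.006,0,0],[0.006,0,0],[0.006,0,0]],"angular":[[0,-1,0],[0,-0.8,0],[0,0,0],[0,0,0],[0,0,0],[0,0,0],[0,0,0],[0,0,0]]}'
python3 -c "
from w import *
print(go([*(O-34.5*ex+2*ey),150]),robot.state()['joints'])"
```

```text
time: 10.55
ee_pos: [658.4, 37.2, 156.4]
tool_rot: [[0.997, 0.006, 0.077], [-0.077, 0.006, 0.997], [0.006, -1.0, 0.007]]
ft_force: [-2.4, 1.0, 0.4]
opening: -0.001
[ 5.8  6.5 -0.2] [-0.02478335  0.31607922  1.38885097  0.00628073  1.43039325 -1.51953455]
```

```bash
python3 -m creep '{"hand":[255,255,255],"linear":[[0.003,0.003,0],[0.002,0.001,0],[0.002,0,0]],"angular":[[0,0,0],[0,0,0],[0,0,0]]}'
python3 -c "
from w import *
print(go([*(O-34.5*ex+2*ey),150]))
shot('scene','s6')
import pickle
c=pickle.load(open('s6.pkl','rb'));cv2.imwrite('pics/s6c.png',cv2.resize(c['img'][185:275,235:352],(749,576),interpolation=cv2.INTER_CUBIC))"
```

```text
time: 10.92
ee_pos: [665.3, 36.8, 152.9]
tool_rot: [[0.997, 0.005, 0.077], [-0.077, 0.006, 0.997], [0.004, -1.0, 0.007]]
ft_force: [-16.8, 0.4, 8.9]
opening: 0.006
[-1.   2.9 -0.2]
```

View pics/s6c.png

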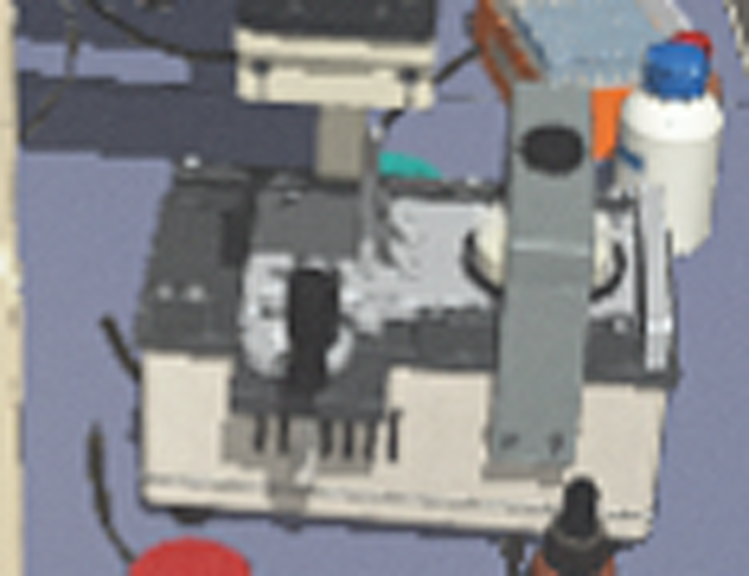

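```bash
python3 -m creep '{"hand":[255],"linear":[[0.002,0,0]],"angular":[[0,0,0]]}'
```

```text
time: 11.1
ee_pos: [665.2, 36.8, 153.0]
tool_rot: [[0.997, -0.0, 0.077], [-0.077, 0.006, 0.997], [-0.001, -1.0, 0.006]]
ft_force: [-15.3, 0.5, 8.5]
opening: 0.009
```

```bash
python3 -m creep '{"hand":[255,255,255,255,255,255,255,255],"linear":[[-0.008,0,0],[-0.012,-0.005,0],[0,-0.06,0],[0,-0.06,0],[0,0,0],[0,0,0],[0,0,0],[0,0,0]],"angular":[[0,0,0],[0,0,0],[0,0,0],[0,0,0],[0,10,0],[0,10,0],[0,10,0],[0,10,0]]}'
python3 -c "
from w import *
k=knob(1.6);n=(ex-ey)/2**.5;print(k,go([*(k+26*n),260]))
shot('wrist','w7')"
```

```text
time: 12.1
ee_pos: [642.5, 38.0, 285.3]
tool_rot: [[0.7, 0.008, 0.714], [-0.714, 0.006, 0.7], [0.001, -1.0, 0.01]]
ft_force: [-0.9, -0.7, -0.6]
opening: 0.003
[651.10778749 -81.62918757] [117.4  24.6 -79.6]
```

View pics/w7.png

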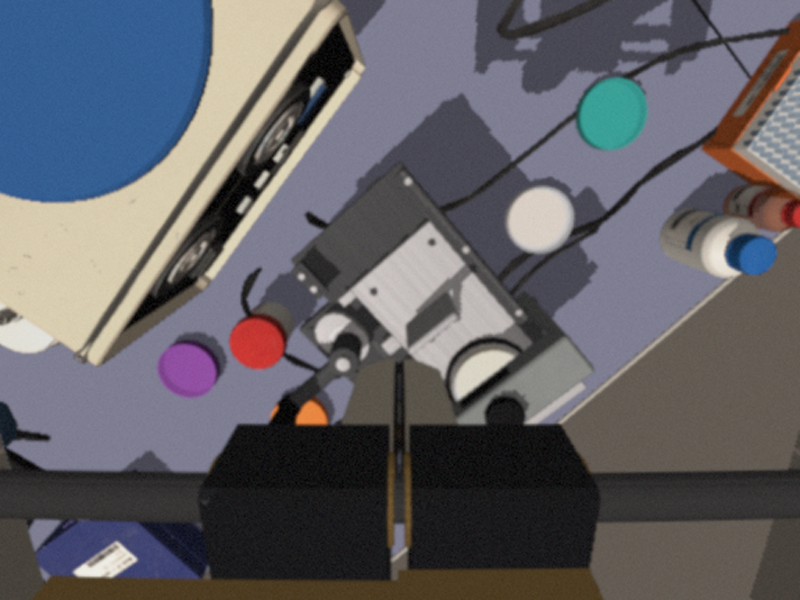

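```bash
python3 -m creep '{"hand":[255,255,255,255],"linear":[[0.039,0,-0.026],[0.039,0,-0.027],[0.039,0,-0.026],[0,0,0]],"angular":[[0,4,0],[0,0,0],[0,0,0],[0,0,0]]}'
python3 -c "
from w import *
k=knob(1.6);n=(ex-ey)/2**.5;print(k,go([*(k+26*n),154]))"
```

```text
time: 12.65
ee_pos: [660.5, -104.4, 286.8]
tool_rot: [[0.651, 0.013, 0.759], [-0.759, 0.006, 0.651], [0.004, -1.0, 0.013]]
ft_force: [-0.1, 1.3, 0.7]
opening: 0.003
[651.10778749 -81.62918757] [  2.1 132.9   5.9]
```

```bash
python3 -m creep '{"hand":[255,255,255,255],"linear":[[0.001,0.044,0.005],[0,0.044,0],[0,0.04,0],[0,0,0]],"angular":[[-0.8,0,0.7],[0,0,0],[0,0,0],[0,0,0]]}'
python3 -c "
from w import *
n=(ex-ey)/2**.5
for q in (1.6,1.2,.8,.4,.0):
  k=knob(q);print(go([*(k+16.5*n),154]))
shot('wrist','w8')"
```

```text
time: 13.15
ee_pos: [665.8, -98.6, 158.9]
tool_rot: [[0.658, -0.001, 0.753], [-0.753, 0.006, 0.658], [-0.005, -1.0, 0.004]]
ft_force: [-0.4, -0.5, 0.2]
opening: 0.005
[-5.9  4.9 -0.1]
[-23.9   5.  -12.5]
[-45.3   5.1 -16.9]
[-66.8   5.2 -12.6]
[-84.8   5.3  -0.3]
```

View pics/w8.png

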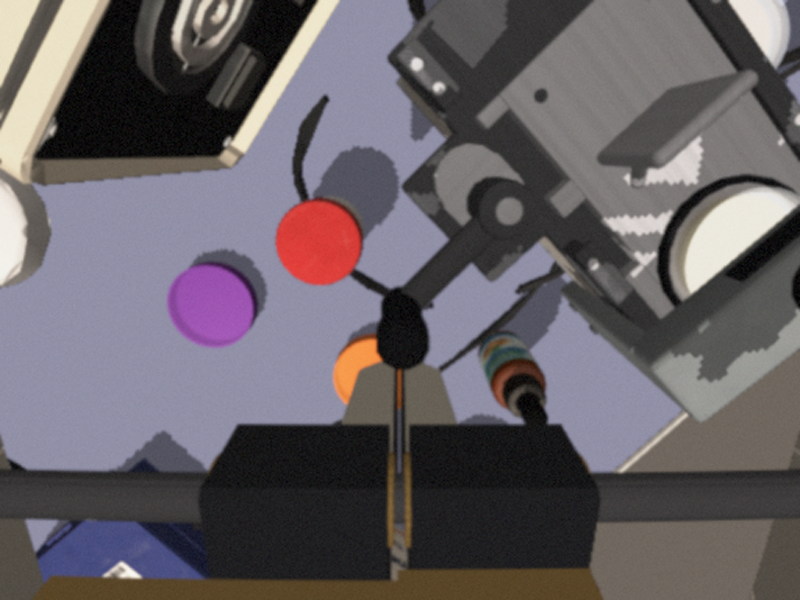

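```bash
python3 -m creep '{"hand":[255,255,255,255,255,255],"linear":[[-0.006,0.003,0],[-0.006,0.001,-0.004],[-0.006,0,-0.004],[-0.006,0,-0.004],[-0.007,0,-0.002],[-0.007,0,-0.001]],"angular":[[0,0,0],[0,0,0],[0,0,0],[0,0,0],[0,0,0],[0,0,0]]}'
python3 -c "
from w import *
n=(ex-ey)/2**.5
for q in (1.2,.8,.4,.0):
  k=knob(q);print(go([*(k+16.5*n),154]))"
```

```text
time: 13.95
ee_pos: [636.9, -85.6, 170.5]
tool_rot: [[0.658, 0.027, 0.752], [-0.753, -0.008, 0.659], [0.024, -1.0, 0.015]]
ft_force: [1.8, -6.3, -3.3]
opening: 0.007
[ 4.5 16.7  0.5]
[-16.9  16.1  -3.9]
[-38.3  15.6   0.4]
[-56.4  15.4  12.6]
```

```bash
python3 -m creep '{"hand":[255,255,255],"linear":[[-0.001,0.008,0],[-0.005,0.006,-0.001],[-0.006,0.002,-0.001]],"angular":[[-0.9,0,1.4],[0,0,0],[0,0,0]]}'
python3 -c "
from w import *
n=(ex-ey)/2**.5
for q in (1.2,.8,.4,.0):
  k=knob(q);print(go([*(k+16.5*n),154]))
shot('wrist','w9')"
```

```text
time: 14.32
ee_pos: [630.4, -79.3, 159.6]
tool_rot: [[0.658, 0.008, 0.753], [-0.753, -0.004, 0.658], [0.008, -1.0, 0.003]]
ft_force: [1.6, -4.9, 2.6]
opening: 0.005
[13.8  5.7  1.4]
[-7.6  5.5 -3. ]
[-29.    5.4   1.3]
[-47.1   5.3  13.6]
```

View pics/w9.png

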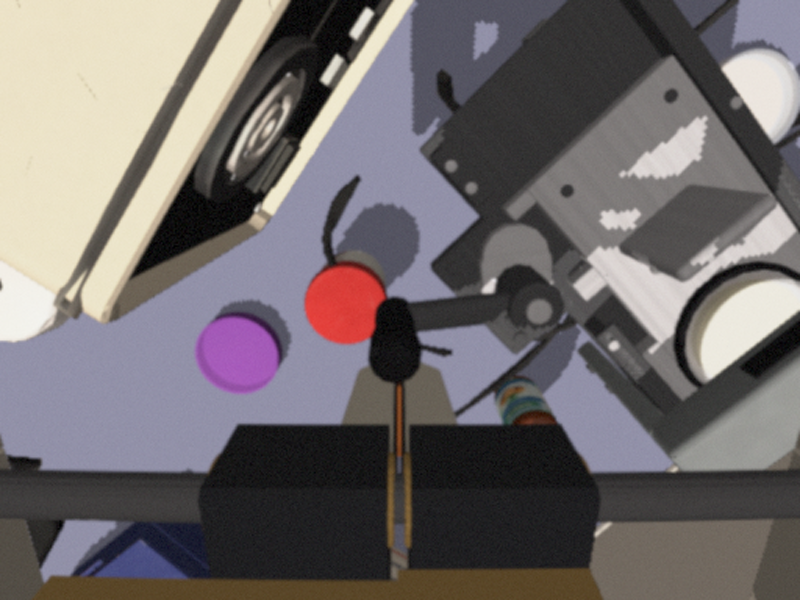

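```bash
python3 -m creep '{"hand":[255,255,255,255],"linear":[[-0.006,0.004,-0.001],[-0.006,0.002,0],[-0.006,0.001,0.001],[-0.006,0.001,0.001]],"angular":[[0,0,0.3],[0,0,0.3],[0,0,0],[0,0,0]]}'
python3 -c "
from w import *
n=(ex-ey)/2**.5
for q in (.8,.4,.2,.0):
  k=knob(q);print(go([*(k+16.5*n),154]))"
```

```text
time: 14.88
ee_pos: [615.1, -60.4, 152.7]
tool_rot: [[0.658, 0.003, 0.753], [-0.753, 0.003, 0.658], [-0.0, -1.0, 0.004]]
ft_force: [2.3, -5.1, 2.0]
opening: 0.008
[16.8 -1.3 -3.9]
[-4.7 -1.3  0.4]
[-14.3  -1.3   5.6]
[-22.7  -1.2  12.6]
```

```bash
python3 -m creep '{"hand":[255,255,255,255],"linear":[[-0.005,0,0.001],[-0.005,-0.001,0.003],[-0.005,0,0.003],[-0.004,0,0.003]],"angular":[[0,0,0],[0,0,0],[0,0,0],[0,0,0]]}'
python3 -c "
from w import *
n=(ex-ey)/2**.5
for q in (.2,.0):
  k=knob(q);print(go([*(k+16.5*n),154]))
shot('wrist','w10')"
```

```text
time: 15.38
ee_pos: [608.8, -38.1, 152.8]
tool_rot: [[0.658, 0.001, 0.753], [-0.753, 0.003, 0.658], [-0.002, -1.0, 0.002]]
ft_force: [1.3, -4.7, 1.6]
opening: 0.002
[ 6.7 -1.2 -4.3]
[-1.7 -1.2  2.8]
```

View pics/w10.png

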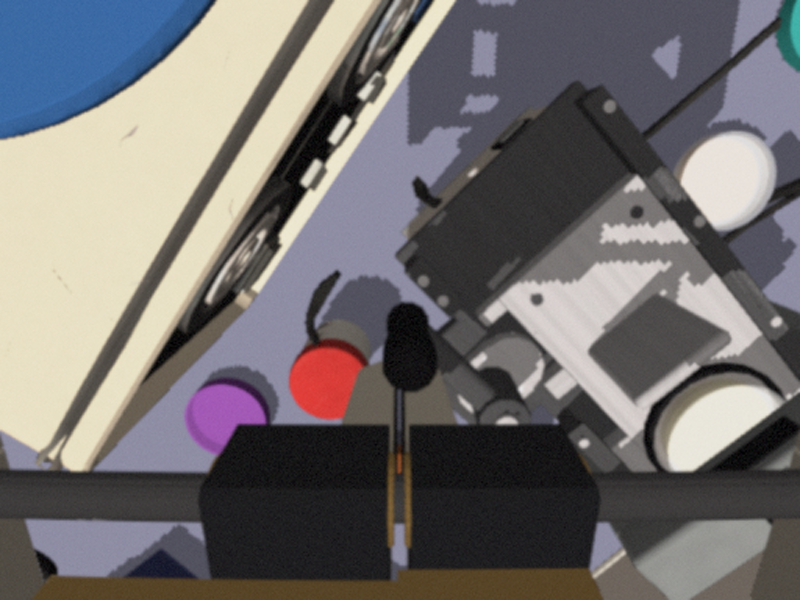

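```bash
python3 -m creep '{"hand":[255,255],"linear":[[-0.003,0,0.003],[-0.002,0,0.002]],"angular":[[0,0,0],[0,0,0]]}';python3 -m creep '{"hand":[255],"linear":[[-0.002,0,0.002]],"angular":[[0,0,0]]}'
```

```text
time: 15.68
ee_pos: [609.5, -36.2, 152.9]
tool_rot: [[0.657, 0.001, 0.754], [-0.754, -0.006, 0.657], [0.006, -1.0, -0.003]]
ft_force: [0.9, -16.4, 0.8]
opening: 0.006
time: 15.8
ee_pos: [610.1, -35.8, 153.0]
tool_rot: [[0.656, 0.002, 0.755], [-0.755, -0.01, 0.656], [0.009, -1.0, -0.005]]
ft_force: [3.9, -12.6, -0.3]
opening: 0.004
```

```bash
python3 -m creep '{"hand":[255,255],"linear":[[-0.004,0,0.003],[-0.004,0,0.002]],"angular":[[0,0,0.5],[0,0,0]]}'
```

```text
time: 16.05
ee_pos: [610.4, -34.9, 153.2]
tool_rot: [[0.653, 0.0, 0.758], [-0.758, -0.016, 0.652], [0.012, -1.0, -0.011]]
ft_force: [8.8, -23.4, -4.3]
opening: 0.006
```

Hard against a stop at ~25 N. Back off, rise, and look.

```bash
python3 -m creep '{"hand":[255,255,255,255,255,255],"linear":[[0.010,0,0],[0.012,-0.005,0],[0,-0.05,0],[0,-0.06,0],[0.03,-0.05,0.0],[0,0,0]],"angular":[[0,0,0],[0,0,0],[0,0,0],[0,0,0],[0,0,0],[0,0,0]]}'
python3 -c "
from w import *
shot('wrist','w11');shot('scene','s11');shot('top','t11')
import pickle
c=pickle.load(open('s11.pkl','rb'));cv2.imwrite('pics/s11c.png',cv2.resize(c['img'][185:275,235:352],(749,576),interpolation=cv2.INTER_CUBIC))
c=pickle.load(open('t11.pkl','rb'));cv2.imwrite('pics/t11c.png',cv2.resize(c['img'][110:210,270:390],(720,600),interpolation=cv2.INTER_CUBIC))"
```

```text
time: 16.8
ee_pos: [644.6, -69.8, 321.3]
tool_rot: [[0.655, -0.007, 0.755], [-0.755, -0.009, 0.655], [0.002, -1.0, -0.011]]
ft_force: [0.3, -0.7, -0.0]
opening: 0.008
```

View pics/w11.png

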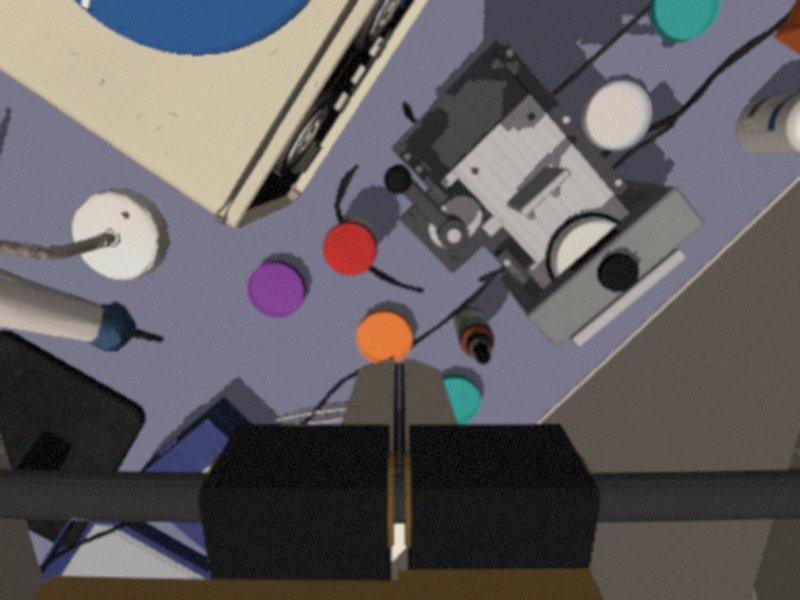

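View pics/s11c.png

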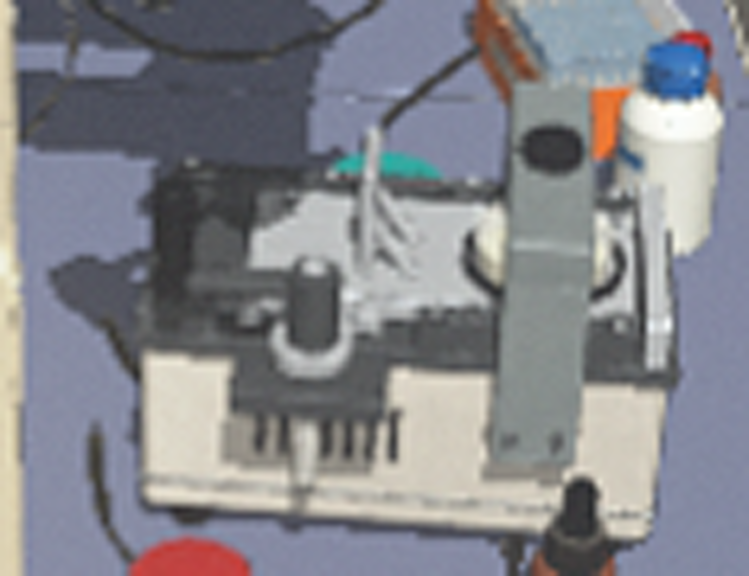

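View pics/t11c.png

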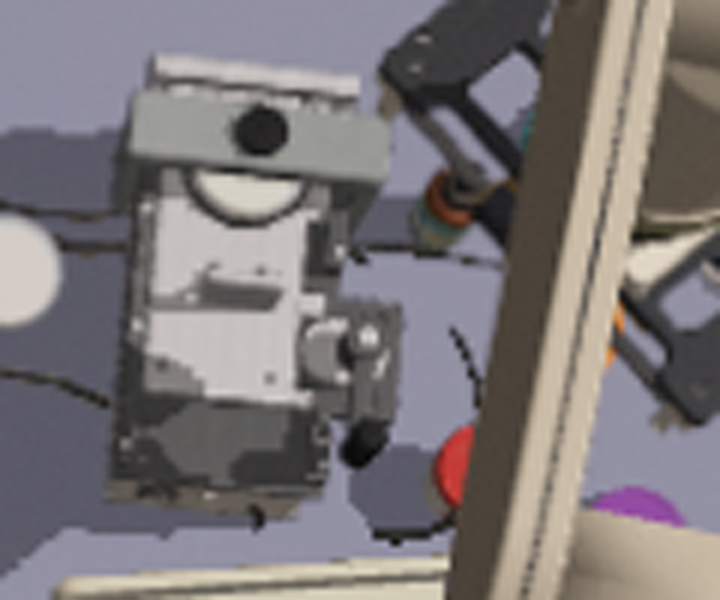

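Run:
```python
from w import *
import pickle
c=pickle.load(open('w11.pkl','rb'));t=pickle.load(open('t11.pkl','rb'))
cv2.imwrite('pics/w11c.png',cv2.resize(c['img'][85:225,235:385],None,fx=4,fy=4,interpolation=cv2.INTER_CUBIC))
def Q(k,h): d=(k-h)[:2];return np.arctan2(-(d@ey),-(d@ex))
k=plane(c,(397*.64,179*.64),184);h=plane(c,(454*.64,235*.64),151);print(k,h,Q(k,h))
T=lambda u,v,z:plane(t,(270+u/6-.4,110+v/6-.4),z)
k,h=T(368,434,184),T(368,337,151);print(k,h,Q(k,h)); k=T(380,430,184);print('start',Q(k,h))
for u,v in((200,300),(275,305),): p=T(u,v,166.5)[:2]-O;print(p@ex,p@ey)
```

```text
[599.49100864 -21.29673794 184.        ] [654.73286578 -25.57130125 151.        ] 0.0007748178111768359
[597.86679958 -20.14880975 184.        ] [652.62070717 -26.12085069 151.        ] -0.030641134418865602
start 0.07251874317008518
-36.15134042788765 22.541541865686412
-34.58299380742097 -13.415955773919599
```

View pics/w11c.png

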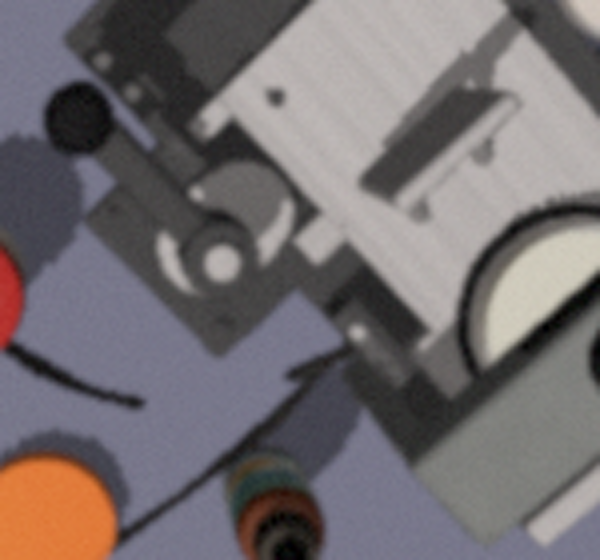

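Run:
```python
from w import *
import pickle
a=pickle.load(open('wrist1.pkl','rb'));b=pickle.load(open('w11.pkl','rb'));
r=lambda p:np.array([(p[:2]-O)@ex,(p[:2]-O)@ey]).round(1)
f=lambda u,v,z:r(plane(a,(270+u/4-.4,70+v/4-.4),z)); g=lambda u,v,z:r(plane(b,(235+u/4-.4,85+v/4-.4),z))
print(f(193,66,116.5),f(97,165,116.5),'->',g(275,97,116.5))
print(f(163,222,166.5),'->',g(364,183,166.5), 'plate right top corner')
cv2.imwrite('pics/w1d.png',cv2.resize(a['img'][70:140,275:350],None,fx=8,fy=8,interpolation=cv2.INTER_CUBIC))
cv2.imwrite('pics/w11d.png',cv2.resize(b['img'][60:150,290:365],None,fx=8,fy=8,interpolation=cv2.INTER_CUBIC)[:600])
```

```text
[-107.6   35.6] [-107.   -19.1] -> [-57.6 -19.2]
[-78.6 -19.6] -> [-32.3 -20.9] plate right top corner
```

View pics/w1d.png

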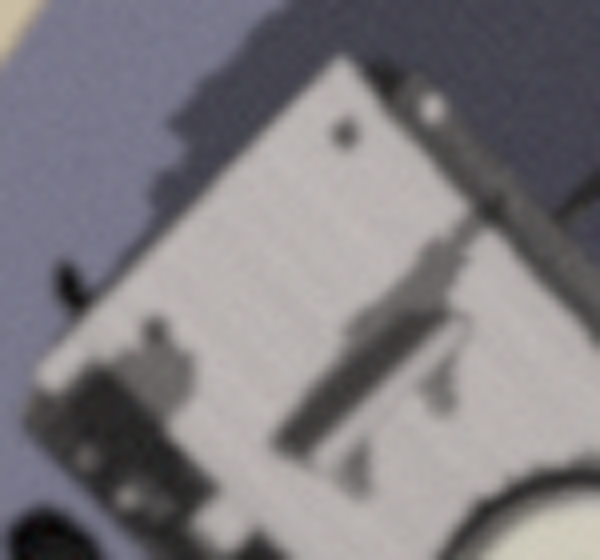

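View pics/w11d.png

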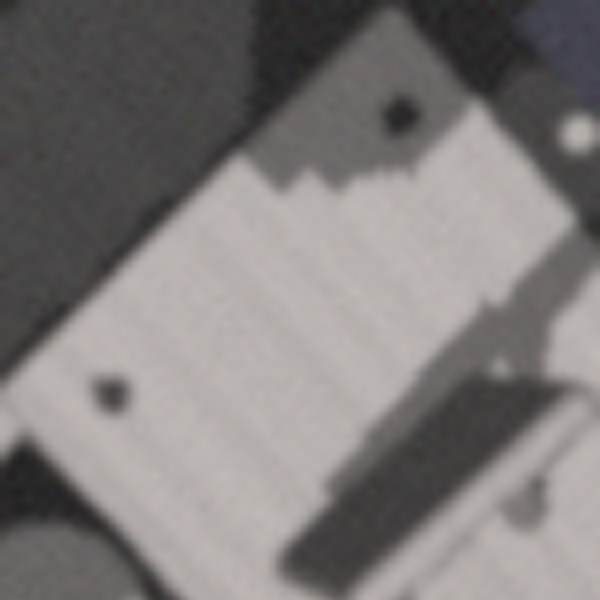

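```bash
python3 -c "
from w import *
print(robot.state()['time'],robot.state()['ft_force'],robot.sign_off())"
```

```text
the job is handed in; nothing more can be done
16.95 [-0.12525668 -0.60151608  0.19972923] None
```

The dish is under the sensor bridge with the carriage locked, and the job was handed in at about 17 s. I pushed everything with closed fingertips and never touched the dish.

1. **Lever out:** I swung it to its outer stop, where the force rose to about 24 N and the pictures showed it square to the track.
2. **Carriage forward:** I pushed the finger plate until it stopped at about 19 N. A further 2 mm command did not move it.
3. **Lever back:** I pushed it to its inner stop at about 25 N, then raised the hand clear.

**Last checks:**
- **Carriage:** a screw hole on it moved about 50 mm along the track, from −107 to −57.6 mm. The plate's top corner gave only about 46 mm, but I trust that measurement less because the edge is blurred.
- **Lever angle:** it measured 0.00 rad from the wrist camera and −0.03 from the top camera, so the cam's nose is in the rear notch.
- **Surroundings:** the dish sits in its ring partly hidden by the bridge, and nothing nearby appears moved in the pictures. I did not measure those objects again. The roll was out of view in the last wrist picture, and I enlarged only the reader in the last scene and top ones.
- **Hand:** it was at 321 mm height with about zero force when I signed off.

While pushing the lever back, the fingertip rode up to 170 mm on the knob. I brought it back down before carrying on.

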